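Sort raw castings into the painters' trays

TASK

The bare metal castings have come to the painting bench all mixed up: sort them into the three trays, each into the tray that carries the painted master of its kind. Stand every casting upright on the floor of a bay, one to a bay (either bay will do, facing either way along it), setting it down rather than dropping it. Leave the white tub and the jar where they are.

Things in the scene. Friction and masses are not known exactly. Their poses are not given: they have to be found in the camera images.
- cyclist_1: Loose bare metal casting of a racing cyclist on his bicycle, one of two alike, 68 mm high, on a strip base 64 x 22 x 3 mm, 60 g. Origin: centre of the base's underside; x the way he rides, z up. Grip across y at the hips and torso: 15 mm wide, flat-sided at x -11 to 9 mm, 35 to 57 mm above the origin; nothing is wider than the base. Upright at the start, any yaw.
- cyclist_2: Loose bare metal casting of a racing cyclist on his bicycle, one of two alike, 68 mm high, on a strip base 64 x 22 x 3 mm, 60 g. Origin: centre of the base's underside; x the way he rides, z up. Grip across y at the hips and torso: 15 mm wide, flat-sided at x -11 to 9 mm, 35 to 57 mm above the origin; nothing is wider than the base. Upright at the start, any yaw.
- horse_1: Loose bare metal casting of a saddled horse, one of two alike, 69 mm high, 71 mm long, on a base 66 x 28 x 4 mm, 110 g. Origin: centre of the base's underside; x the way it faces, z up. Grip across y at the barrel: 19 mm wide, flat-sided at x -24 to 24 mm, 30 to 48 mm above the origin. Upright at the start, any yaw.
- horse_2: Loose bare metal casting of a saddled horse, one of two alike, 69 mm high, 71 mm long, on a base 66 x 28 x 4 mm, 110 g. Origin: centre of the base's underside; x the way it faces, z up. Grip across y at the barrel: 19 mm wide, flat-sided at x -24 to 24 mm, 30 to 48 mm above the origin. Upright at the start, any yaw.
- knight: Loose bare metal casting of a standing knight, helmet closed, shield before him, 62 mm high, on a round base 30 mm across, 4 mm thick, 60 g. Origin: centre of the base's underside; x the way he faces (shield at x 10 to 15 mm), z up. Grip across y over the arms: 22 mm wide, flat-sided at x -6 to 6 mm, 25 to 49 mm above the origin. Upright at the start, any yaw.
- tray_cyclist: Fixed wooden tray, 150 x 134 mm, painted cyclist (yellow shirt) master glued on the ledge at its +x end (x 46 to 98 mm, top 80 mm up). Origin: on the bench under the middle of the two bays; z up, yaw within 0.25 rad. Bays 92 mm (x) by 58 mm (y), centred at x 0, y +32 and -32 mm; floor 5 mm, walls and the 6 mm lath between the bays 12 mm above the origin; outside x -52 to 98, y -67 to 67 mm.
- tray_horse: Fixed wooden tray, 150 x 134 mm, painted horse (brown) master glued on the ledge at its +x end (x 46 to 98 mm, top 81 mm up). Origin: on the bench under the middle of the two bays; z up, yaw within 0.25 rad. Bays 92 mm (x) by 58 mm (y), centred at x 0, y +32 and -32 mm; floor 5 mm, walls and the 6 mm lath between the bays 12 mm above the origin; outside x -52 to 98, y -67 to 67 mm.
- tray_knight: Fixed wooden tray, 150 x 134 mm, painted knight (white coat) master glued on the ledge at its +x end (x 46 to 98 mm, top 74 mm up). Origin: on the bench under the middle of the two bays; z up, yaw within 0.25 rad. Bays 92 mm (x) by 58 mm (y), centred at x 0, y +32 and -32 mm; floor 5 mm, walls and the 6 mm lath between the bays 12 mm above the origin; outside x -52 to 98, y -67 to 67 mm.
- tub: Bystander: loose open white plastic tub, empty, 88 mm across the rim, 70 mm high, 120 g. Origin: centre of its underside.
- jar: Bystander: loose amber glass jar with a metal lid, 52 mm across, 55 mm high, 150 g. Origin: centre of its underside.
Not all that is in view belongs to the job. Leave any black or orange look-alike of the horse_2 alone.

How it is judged:
By the outcome, as a careful person would: the job done as asked, in the order asked, and still so for the second after the job is handed in, with the robot touching nothing.
It also fails if it takes over 128 s, if anything falls off the work surface, if the arm or the gripper's body presses on something with over 40 N, if the wrist force passes 120 N, or if a joint passes its speed limit or range.

ROBOT

A 6-joint arm with a two-finger parallel gripper is mounted at the origin on the work surface. World frame = base frame: x ahead of the robot, y to its left, z up, the work surface at z = 0. Lengths are in mm, angles in rad, forces in N, time in s.
With the tool pointing down it reaches from about 350 to 875 mm from the base axis. Payload 4.2 kg.
Tool frame: the origin (TCP) lies between the finger pads; the fingertips stand 25 mm ahead of it and the grasp point (between the pads) lies 6 mm ahead of it; z points along the fingers, y is the line along which they close (so a half turn about z gives the same grasp; the last joint's range is limited). The gripper opens to 85 mm and grips with 20 to 120 N. Pads are 22 mm wide; open, the fingers measure 114 mm over their backs; the gripper's body (76 mm by 85 mm) begins 54 mm behind the grasp point. The pads swing forward as they close: fully open they stand 13 mm farther back than shut.
Start: joints at [-0.961, 0.385, 0.008, 0, -1.194, -0.259], TCP at [214.795, -586.909, 256.312] pointing down, gripper open.
Joint ranges: [-3.14, 3.14], [-1.21, 2.06], [-1.07, 1.41], [-3.16, 2.05], [-2.99, -0.16], [-3.1, 3.1]. Speed limits (rad/s): [2.79, 2.79, 3.14, 3.14, 3.14, 3.14].

INTERFACE

Orientations are given as a unit quaternion [x, y, z, w].
In Python, from bench import read_state, imaging, workorder, nets gives the robot as it stands.
- The arm moves only by the tool apply_moves, never from a script. Its argument "rows" is a list of rows, each an object with "hand": the opening, from -1 (shut) to 1 (fully open); "delta_pos": the shift along the tool's x, y, z in mm, a list of three; "yaw": the turn about the tool's z in rad. A call has 1 to 12 rows; each row is the pose to reach, as a shift and turn from the pose commanded when the call began, along the tool's axes at that moment; what a row does not reach only later rows make up. A row lasts 1/12 s, in which the tool goes at most 41.7 mm and 7.16 degrees, less where a joint would pass 70% of its speed; a pose out of reach is approached as far as the arm can. A call with a gripper value outside its range is refused whole. The fingers move at their own pace and stop on an object; the grip force is fixed at half the most. Time passes only in rows, so rows that repeat a pose let the fingers close. It gives the time, the measured TCP pose, the force, the opening and the grip force at its end, in the units of the state.
- read_state(): the state, without advancing time (a new reading comes with each control period).
- imaging.get_image(name): name is "side" or "top" or "wrist"; returns a dict with "pixels" (420x560x3 uint8, red, green, blue), "fx", "fy", "cx", "cy" (pixels), "dist" ([k1, k2, p1, p2, k3] as OpenCV has them; the pictures are not rectified), "xyz" and "rotation" of the camera in the world. Camera axes: x right, y down, z forward; pixel columns grow to the right and rows downward; lengths in mm; the calibration is good to about 2 mm. A picture is of the moment at which its call begins. There is no depth.
- workorder.job_done(): hands the job in; it is judged then, once.
Trained networks look in the newest picture that a camera, given by its name, has taken for a name from the list of things; names that differ only in an ending like _2 or _b are one class to them, and where a whole thing is asked for, a point or a joint stands for the part that bears it (a point fixed in the world has none). Each returns a list of dicts, best first, with "score" (0 to 1); they miss things now and then, are a little off and sometimes report something else, mostly with a low value. They report only what shows in the picture. A call takes as long as a camera call. They do not tell look-alikes from the thing itself.
- nets.find_in(camera, query): "location" ([row, column] in pixels, amid what is visible of it).
- nets.pinpoint(camera, query): "location" ([row, column] in pixels: a listed point, or the origin of a listed thing).
The state is a dict: "clock": time; "joints": joint angles; "joint_vel": joint speeds; "joint_efforts": joint torques, N m; "position": TCP position; "ee_rot": TCP orientation; "contact_force": force on the tool from outside, world axes, zero at the start; "wrist_torque": the same for the moment, N m; "gripper_width": finger opening in mm; "grasp_force": force on a finger pad.
Only numpy, scipy, OpenCV 4.12 (cv2) and the standard library are available. Lean on these libraries where they do the work, as an engineer would, in place of code of your own. Each camera call takes 0.05 s, during which the arm holds its last target. There are 200 camera calls.

## Working session

There is one attempt and no reset: what is moved stays moved. The work goes in short steps, Python scripts to look and compute and a tool call to move; the robot and the scene stay as the last step left them, time stands still between calls to the robot, and variables do not carry over. Pictures are saved under pics/ and viewed, at most 14 in all, crops included, and the job is handed in when it is done.

Besides the shell and the picture viewer there is one more tool, called after "Call:" as name(argument=value, ...), one argument or row to a line, values as JSON. apply_moves: Moves the arm, as the interface text tells. Its arguments: {"type":"object","properties":{"rows":{"type":"array"}},"required":["rows"]}

```bash
mkdir -p pics; cat > h.py <<'E'
import numpy as np,cv2,json
from bench import read_state, imaging, workorder, nets
def K(c): return np.array([[c['fx'],0,c['cx']],[0,c['fy'],c['cy']],[0,0,1.]]),np.array(c['dist'],float)
def ray(c,rc):
    k,d=K(c); u=cv2.undistortPoints(np.array([[[rc[1],rc[0]]]],float),k,d)[0,0]
    return np.array(c['xyz'],float), R(c)@np.array([u[0],u[1],1])
def R(c):
    r=np.array(c['rotation'],float)
    if r.shape==(3,3): return r
    from scipy.spatial.transform import Rotation as Q
    return Q.from_quat(r).as_matrix()
def at(c,rc,z):
    o,v=ray(c,rc); return o+v*(z-o[2])/v[2]
def proj(c,P):
    k,d=K(c); r=R(c).T; t=-r@np.array(c['xyz'],float)
    p=cv2.projectPoints(np.array(P,float).reshape(-1,3),cv2.Rodrigues(r)[0],t,k,d)[0].reshape(-1,2); return p[:,::-1]
def save(c,n,crop=None,s=1):
    im=c['pixels'][:,:,::-1]
    if crop: im=im[crop[0]:crop[1],crop[2]:crop[3]]
    cv2.imwrite('pics/'+n,cv2.resize(im,None,fx=s,fy=s,interpolation=cv2.INTER_CUBIC))
E
python3 - <<'E'
from h import *
import pickle
for n in('top','side'):
    c=imaging.get_image(n); pickle.dump(c,open(n+'0.pkl','wb')); save(c,n+'0.png',s=1.42)
    print(n,c['xyz'],c['fx'],np.round(R(c),3).tolist())
    for q in('cyclist_1','horse_1','knight','tray_cyclist','tray_horse','tray_knight','tub','jar'):
        print(q,[(round(a['score'],2),np.round(a['location']).tolist(),np.round(at(c,a['location'],0)[:2]).tolist()) for a in nets.pinpoint(n,q)])
print(read_state())
E
```

```text
top [ 326.02523297    4.22252107 1120.06426974] 532.7955730851891 [[-0.004, -0.981, 0.193], [-1.0, 0.005, 0.006], [-0.007, -0.193, -0.981]]
cyclist_1 [(0.6, [257.0, 341.0], [444.0, -116.0])]
horse_1 [(0.98, [256.0, 223.0], [447.0, 133.0]), (0.92, [309.0, 244.0], [335.0, 88.0]), (0.92, [203.0, 215.0], [561.0, 151.0]), (0.62, [266.0, 289.0], [426.0, -7.0])]
knight [(0.72, [221.0, 316.0], [522.0, -65.0]), (0.72, [142.0, 198.0], [700.0, 192.0])]
tray_cyclist [(0.65, [234.0, 419.0], [491.0, -286.0])]
tray_horse [(0.71, [238.0, 135.0], [485.0, 324.0])]
tray_knight [(0.57, [150.0, 276.0], [679.0, 19.0])]
tub [(0.66, [139.0, 374.0], [704.0, -196.0]), (0.53, [256.0, 218.0], [447.0, 143.0])]
jar [(0.96, [139.0, 200.0], [707.0, 189.0])]
side [ 467.89343438 -732.94531786  552.79263466] 423.6204166141187 [[0.997, -0.037, 0.072], [-0.08, -0.578, 0.812], [0.011, -0.815, -0.579]]
cyclist_1 [(0.96, [204.0, 272.0], [526.0, 68.0]), (0.74, [263.0, 236.0], [443.0, -127.0])]
horse_1 [(0.93, [200.0, 195.0], [348.0, 98.0]), (0.77, [227.0, 233.0], [437.0, -13.0]), (0.68, [190.0, 234.0], [440.0, 134.0]), (0.5
[... 352 characters left out ...]
nts': array([-9.61426492e-01,  3.84715461e-01,  7.93235455e-03, -7.58989231e-08,
       -1.19399929e+00, -2.58609142e-01]), 'joint_vel': array([ 0.00049673,  0.00121648,  0.00036167, -0.00050449, -0.00123422,
       -0.00015556]), 'joint_efforts': array([ 3.24846769e-04, -3.92077732e+01,  1.88614315e+01,  4.19045046e+00,
       -3.51537565e-04,  1.38511794e-05]), 'position': array([ 214.7885267 , -586.92755542,  256.31541315]), 'ee_rot': array([-1.74482648e-01,  9.84660249e-01, -6.30643925e-06,  2.96166581e-06]), 'contact_force': array([-0.04036592,  0.46792722, -0.16519075]), 'wrist_torque': array([0.02606174, 0.00822131, 0.02498076]), 'grasp_force': 0.0, 'gripper_width': 85.56929752386836}
```

View pics/top0.png

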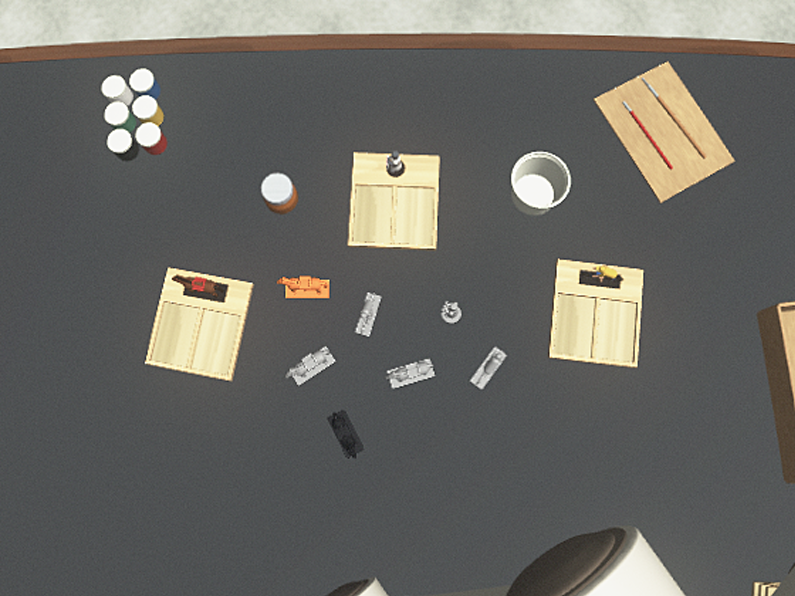

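View pics/side0.png

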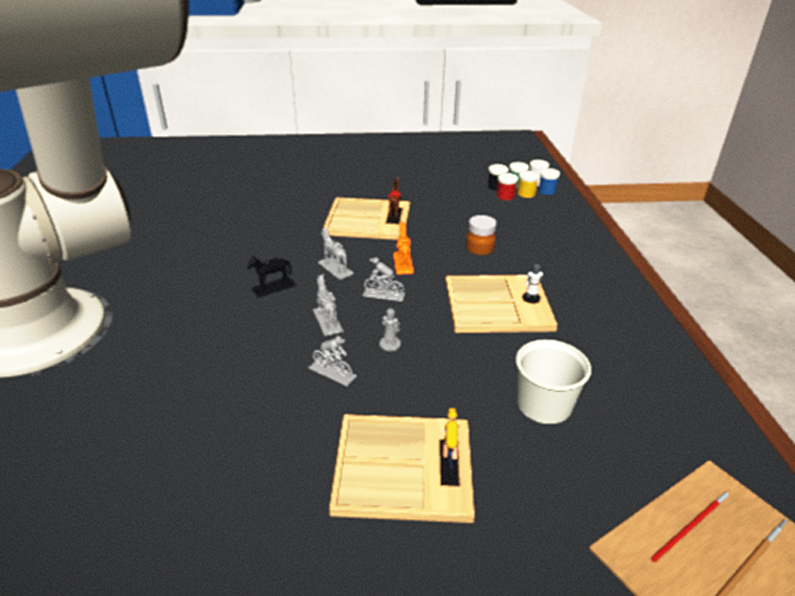

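The top view, at 1.42x scale, shows the bare metal castings: cyclists at about (col 368, row 314) and (488,368), horses at (312,365) and (410,373), and the knight at (451,312). The look-alikes are an orange horse at (304,287) and a black horse at (345,435). The horse tray is on the left, the knight tray at the top middle and the cyclist tray on the right. I'll bring the wrist camera over for a closer look.

Call:
apply_moves(
  rows=[
    {"hand": 1,"delta_pos": [-419,461,-144],"yaw": 0},
    {"hand": 1,"delta_pos": [-419,461,-144],"yaw": 0},
    {"hand": 1,"delta_pos": [-419,461,-144],"yaw": 0},
    {"hand": 1,"delta_pos": [-419,461,-144],"yaw": 0},
    {"hand": 1,"delta_pos": [-419,461,-144],"yaw": 0},
    {"hand": 1,"delta_pos": [-419,461,-144],"yaw": 0},
    {"hand": 1,"delta_pos": [-419,461,-144],"yaw": 0},
    {"hand": 1,"delta_pos": [-419,461,-144],"yaw": 0},
    {"hand": 1,"delta_pos": [-419,461,-144],"yaw": 0},
    {"hand": 1,"delta_pos": [-419,461,-144],"yaw": 0},
    {"hand": 1,"delta_pos": [-419,461,-144],"yaw": 0},
    {"hand": 1,"delta_pos": [-419,461,-144],"yaw": 0},
  ],
)

```text
clock: 1.9
position: [398.6, -133.8, 369.9]
ee_rot: [-0.175, 0.985, -0.0, 0.001]
contact_force: [0.8, -0.3, -0.6]
gripper_width: 85.4
grasp_force: 0.0
```

Call:
apply_moves(
  rows=[
    {"hand": 1,"delta_pos": [-90,99,-30],"yaw": 0},
    {"hand": 1,"delta_pos": [-90,99,-30],"yaw": 0},
    {"hand": 1,"delta_pos": [-90,99,-30],"yaw": 0},
    {"hand": 1,"delta_pos": [-90,99,-30],"yaw": 0},
    {"hand": 1,"delta_pos": [-90,99,-30],"yaw": 0},
    {"hand": 1,"delta_pos": [-90,99,-30],"yaw": 0},
  ],
)

```text
clock: 2.4
position: [449.0, -11.5, 398.7]
ee_rot: [-0.175, 0.985, -0.0, -0.0]
contact_force: [-0.9, 0.8, 0.5]
gripper_width: 85.6
grasp_force: 0.0
```

```bash
python3 - <<'E'
from h import *
import pickle
c=imaging.get_image('wrist'); pickle.dump(c,open('w1.pkl','wb')); save(c,'w1.png',s=1.42)
print(c['xyz'],c['fx'],np.round(R(c),3).tolist(),read_state()['position'],read_state()['joints'])
print(proj(c,[[450,-10,0]]))
for q in('cyclist_1','horse_1','knight','tray_knight'):
    print(q,[(round(a['score'],2),np.round(a['location']).tolist(),np.round(at(c,a['location'],0)[:2]).tolist()) for a in nets.pinpoint('wrist',q)])
E
```

```text
[378.25131729 -37.66976409 516.95077232] 364.80993242923 [[-0.346, 0.896, 0.278], [0.938, 0.33, 0.102], [-0.001, 0.296, -0.955]] [448.64818718 -12.2723535  398.61105963] [ 3.36657733e-01  2.39999329e-03 -1.26405375e-01 -4.68929963e-05
 -1.44291406e+00 -1.55661622e+00]
[[149.34045923 271.87711511]]
cyclist_1 [(0.92, [211.0, 295.0], [524.0, 54.0]), (0.74, [181.0, 368.0], [445.0, 137.0]), (0.66, [114.0, 196.0], [440.0, -125.0]), (0.28, [113.0, 69.0], [499.0, -286.0])]
horse_1 [(0.9, [253.0, 344.0], [561.0, 150.0]), (0.89, [182.0, 364.0], [448.0, 132.0]), (0.88, [101.0, 368.0], [343.0, 90.0]), (0.56, [137.0, 277.0], [431.0, -9.0])]
knight [(0.82, [183.0, 217.0], [524.0, -68.0])]
tray_knight [(0.84, [290.0, 238.0], [678.0, 17.0])]
```

View pics/w1.png

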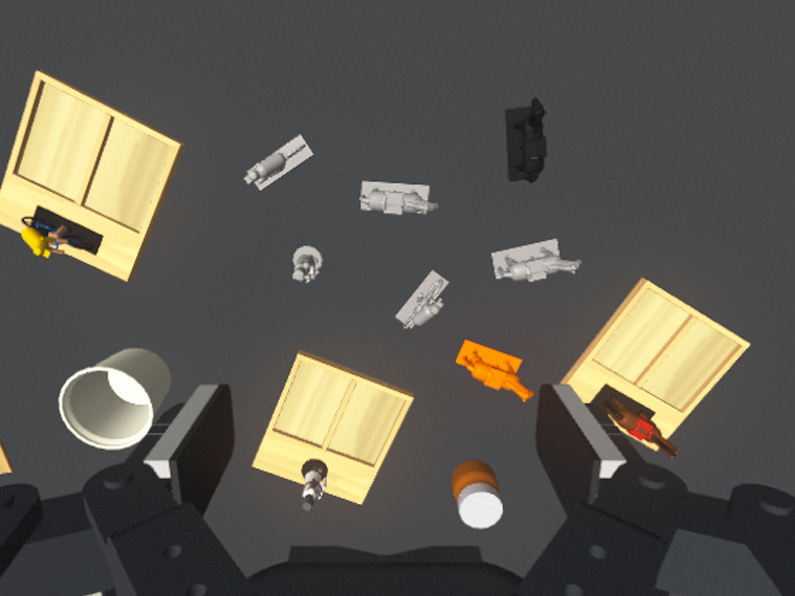

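The wrist view (1.42x scale) shows every item clear: bare cyclists at about (280,163) and (423,300), bare horses at (397,200) and (535,262), and the knight at (307,264). The black horse at (527,143) and the orange horse at (495,372) stay put. Next I fit silhouette models for precise poses.

```bash
cat > fit.py <<'E'
from h import *
import pickle
from scipy.optimize import minimize
def box(x0,x1,y0,y1,z0,z1): return [[x,y,z] for x in(x0,x1) for y in(y0,y1) for z in(z0,z1)]
def cyl(r,z0,z1,x=0): return [[x+r*np.cos(a),r*np.sin(a),z] for a in np.arange(0,6.28,.3) for z in(z0,z1)]
M={'horse':[box(-33,33,-14,14,0,4),box(-24,24,-9.5,9.5,30,48),box(-24,24,-8,8,4,30),box(20,35,-5,5,45,69)],
'cyclist':[box(-32,32,-11,11,0,3),box(-11,9,-7.5,7.5,35,57),box(-31,31,-2.5,2.5,3,32),box(5,20,-5,5,52,68)],
'knight':[cyl(15,0,4),box(-6,6,-11,11,4,49),box(8,15,-9,9,15,45),cyl(7,49,62)],
'tray':[box(-52,98,-67,67,0,12)]}
S=4
def render(c,parts,p,shape):
    m=np.zeros(shape,np.uint8); C,s=np.cos(p[2]),np.sin(p[2])
    for q in parts:
        q=np.array(q,float); w=np.c_[C*q[:,0]-s*q[:,1]+p[0],s*q[:,0]+C*q[:,1]+p[1],q[:,2]]
        uv=proj(c,w)[:,::-1]
        h=cv2.convexHull((((uv+.5)*S-.5)*16).astype(np.int32)); cv2.fillConvexPoly(m,h,1,cv2.LINE_8,4)
    return m
def segm(c,kind,p0):
    im=cv2.resize(c['pixels'],None,fx=S,fy=S,interpolation=cv2.INTER_LINEAR)
    hsv=cv2.cvtColor(im,cv2.COLOR_RGB2HSV)
    h,s,v=[hsv[...,i].astype(int) for i in range(3)]
    m=((h>12)&(h<32)&(s>45)&(v>110)) if kind=='tray' else ((s<50)&(v>112))
    m=m.astype(np.uint8)
    sz=(9 if kind=='tray' else 5); m=cv2.morphologyEx(m,cv2.MORPH_CLOSE,np.ones((sz,sz),np.uint8))
    r=render(c,M[kind],p0,m.shape)
    n,l,st,_=cv2.connectedComponentsWithStats(m)
    b=np.bincount(l[r>0],minlength=n); b[0]=0; k=b.argmax()
    m=(l==k).astype(np.uint8)
    if kind=='tray':
        cs=cv2.findContours(m,0,2)[0]; hh=cv2.convexHull(np.vstack(cs)); cv2.fillConvexPoly(m,hh,1)
    return m
def fit(cams,kind,x,y,yaws):
    best=None
    for a in yaws:
        ms=[segm(c,kind,(x,y,a)) for c in cams]
        def ious(p):
            o=[]
            for c,m in zip(cams,ms):
                r=render(c,M[kind],p,m.shape); o.append((r&m).sum()/max(1,(r|m).sum()))
            return o
        sol=minimize(lambda p:-np.mean(ious(p)),[x,y,a],method='Nelder-Mead',options=dict(initial_simplex=np.array([[x-4,y-4,a-.15],[x+6,y,a],[x,y+6,a],[x,y,a+.2]]),xatol=.05,fatol=1e-4,maxiter=120))
        if best is None or sol.fun<best[0]: best=(sol.fun,sol.x,ious(sol.x))
    return best
E
cat > run.py <<'E'
from fit import *
C={n:pickle.load(open(f,'rb')) for n,f in(('top','top0.pkl'),('side','side0.pkl'),('wrist','w1.pkl'))}
pi=np.pi; Y=np.arange(8)*pi/4
J=[('cyclist',443,-122,Y),('cyclist',522,58,Y),('horse',430,-9,Y),('horse',447,134,Y),('knight',520,-66,Y),
('tray',494,-287,[0]),('tray',488,322,[-.15]),('tray',676,20,[0])]
for k,x,y,yy in J:
    for names in(('top','wrist'),('side',),('top',),('wrist',)) if k=='tray' else (('top','side','wrist'),('top','wrist')):
        f,p,i=fit([C[n] for n in names],k,x,y,yy); print(k,names,np.round(p,3),np.round(i,2))
E
time python3 run.py
```

```text
cyclist ('top', 'side', 'wrist') [ 439.725 -122.417    5.63 ] [0.89 0.8  0.84]
cyclist ('top', 'wrist') [ 439.704 -122.478    5.632] [0.89 0.84]
cyclist ('top', 'side', 'wrist') [521.062  55.973   2.852] [0.9  0.75 0.88]
cyclist ('top', 'wrist') [521.4    55.909   2.853] [0.9  0.88]
horse ('top', 'side', 'wrist') [432.115  -7.797   1.845] [0.95 0.85 0.87]
horse ('top', 'wrist') [432.45   -8.011   1.858] [0.94 0.88]
horse ('top', 'side', 'wrist') [444.245 139.031   2.151] [0.89 0.78 0.84]
horse ('top', 'wrist') [444.395 139.152   2.152] [0.89 0.84]
knight ('top', 'side', 'wrist') [521.609 -68.712   1.566] [0.82 0.8  0.74]
knight ('top', 'wrist') [522.108 -67.992   2.432] [0.84 0.74]
tray ('top', 'wrist') [ 4.98667e+02 -2.85896e+02 -1.23000e-01] [0.98 0.94]
tray ('side',) [ 4.97664e+02 -2.86594e+02 -1.25000e-01] [0.93]
tray ('top',) [ 4.97595e+02 -2.85315e+02 -1.27000e-01] [0.98]
tray ('wrist',) [ 5.00410e+02 -2.87416e+02 -1.40000e-01] [0.95]
tray ('top', 'wrist') [ 4.84129e+02  3.15317e+02 -1.84000e-01] [0.97 0.94]
tray ('side',) [ 4.89133e+02  2.94881e+02 -5.80000e-02] [0.61]
tray ('top',) [ 4.84880e+02  3.15691e+02 -1.93000e-01] [0.97]
tray ('wrist',) [ 4.82746e+02  3.15157e+02 -1.82000e-01] [0.93]
tray ('top', 'wrist') [ 6.76127e+02  1.76330e+01 -5.30000e-02] [0.97 0.96]
tray ('side',) [ 6.74344e+02  1.44600e+01 -4.20000e-02] [0.96]
tray ('top',) [ 6.75972e+02  1.91130e+01 -5.60000e-02] [0.97]
tray ('wrist',) [ 6.76088e+02  1.71290e+01 -5.00000e-02] [0.96]
real	2m21.584s
user	2m26.748s
sys	0m4.407s
```

```bash
python3 - <<'E'
from fit import *
c=pickle.load(open('w1.pkl','rb')); im=cv2.resize(c['pixels'][80:245,160:425,::-1],None,fx=3,fy=3,interpolation=cv2.INTER_CUBIC)
clean=im.copy()
for k,p in [('cyclist',(439.7,-122.4,5.63)),('cyclist',(521.2,56,2.852)),('horse',(432.2,-7.9,1.85)),('horse',(444.3,139.1,2.152)),('knight',(521.8,-68.3,2.43))]:
    if k=='knight': q=[[15*np.cos(a),15*np.sin(a),0] for a in np.arange(0,6.28,.3)]+[[15,0,0],[0,0,0]]
    else:
        L,W=(33,14) if k=='horse' else (32,11); q=[[L,W,0],[-L,W,0],[-L,-W,0],[L,-W,0]]
    q=np.array(q,float); C,s=np.cos(p[2]),np.sin(p[2])
    w=np.c_[C*q[:,0]-s*q[:,1]+p[0],s*q[:,0]+C*q[:,1]+p[1],q[:,2]+3]
    uv=((proj(c,w)[:,::-1]-[160,80]+.5)*3-.5).astype(int); cv2.polylines(im,[uv],True,(0,0,255),1)
cv2.imwrite('pics/ov1.png',im)
E
```

```text
(no output)
```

View pics/ov1.png

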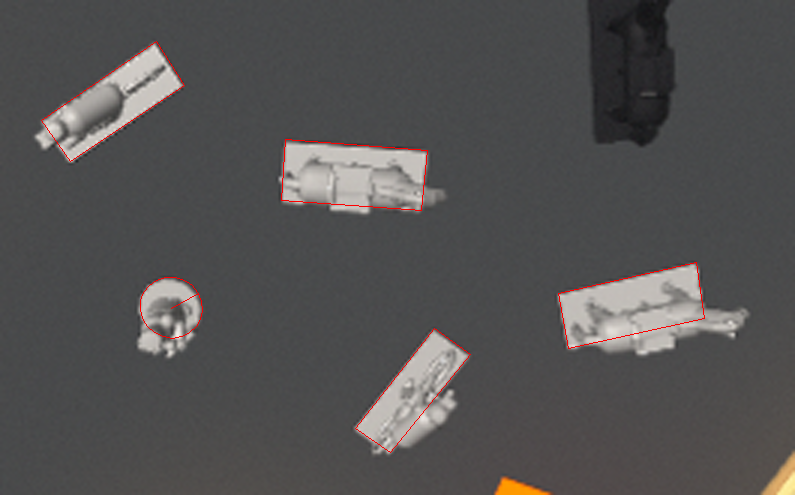

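Every outline sits on its casting: cyclists at crop (112,102) and (412,392), horses at (355,175) and (632,306), and the knight at (170,308). The fits are good. Candidates and choice: bare metal horses (355,175) and (632,306) are mine; black (630,70) and orange (520,485) are left alone. The top knight "(142,198)" hit is really the jar.

```bash
cat > plan.py <<'E'
import sys
from h import *
from scipy.spatial.transform import Rotation as Q
TR={'c':(498.2,-286,-.125),'h':(484.3,315.4,-.187),'k':(675.8,17.5,-.052)}
def plan(x,y,z,a):
    s=read_state(); Rm=Q.from_quat(s['ee_rot']).as_matrix(); a0=np.arctan2(Rm[1,0],Rm[0,0])
    j1=np.arctan2(y,x); j60=s['joints'][5]; jn=s['joints'][0]
    c=[]
    for k in range(-4,5):
        j6=a+k*np.pi+np.pi/2-j1
        if abs(j6)<2.8: c.append((abs((j6-j60)+(j1-jn)),j6))
    j6=min(c)[1]; turn=(j6-j60)+(j1-jn)
    d=Rm.T@(np.array([x,y,z])-s['position'])
    print('pos',np.round(s['position'],1),'a0',round(a0,3),'delta',np.round(d,1),'yaw',round(-turn,3),'rows>=',round(max(np.linalg.norm(d)/41.7,abs(turn)/.125),1),'j6',round(j6,2),'F',np.round(s['contact_force'],1),'w',round(s['gripper_width'],1))
def bay(t,sgn,z,dx=0):
    x,y,w=TR[t]; plan(x-sgn*32*np.sin(w)+dx*np.cos(w),y+sgn*32*np.cos(w)+dx*np.sin(w),z,w)
if __name__=='__main__': eval(sys.argv[1])
E
python3 plan.py 'plan(444.3,139.1,170,2.152)'
```

```text
pos [448.6 -13.  398.8] a0 -2.793 delta [-48.  144.4 228.8] yaw -1.803 rows>= 14.4 j6 0.28 F [ 0.  -0.4  0.1] w 85.5
```

Call:
apply_moves(
  rows=[
    {"hand": 0.2,"delta_pos": [-48,144.4,228.8],"yaw": -1.803},
    {"hand": 0.2,"delta_pos": [-48,144.4,228.8],"yaw": -1.803},
    {"hand": 0.2,"delta_pos": [-48,144.4,228.8],"yaw": -1.803},
    {"hand": 0.2,"delta_pos": [-48,144.4,228.8],"yaw": -1.803},
    {"hand": 0.2,"delta_pos": [-48,144.4,228.8],"yaw": -1.803},
    {"hand": 0.2,"delta_pos": [-48,144.4,228.8],"yaw": -1.803},
    {"hand": 0.2,"delta_pos": [-48,144.4,228.8],"yaw": -1.803},
    {"hand": 0.2,"delta_pos": [-48,144.4,228.8],"yaw": -1.803},
    {"hand": 0.2,"delta_pos": [-48,144.4,228.8],"yaw": -1.803},
    {"hand": 0.2,"delta_pos": [-48,144.4,228.8],"yaw": -1.803},
    {"hand": 0.2,"delta_pos": [-48,144.4,228.8],"yaw": -1.803},
    {"hand": 0.2,"delta_pos": [-48,144.4,228.8],"yaw": -1.803},
  ],
)

```text
clock: 3.65
position: [444.7, 139.4, 170.1]
ee_rot: [0.8, -0.6, 0.0, 0.0]
contact_force: [0.5, 0.3, -0.1]
gripper_width: 51.3
grasp_force: 0.0
```

```bash
python3 plan.py 'plan(444.3,139.1,170,2.152)'
```

```text
pos [444.7 139.4 170.1] a0 -1.286 delta [0.1 0.5 0.1] yaw -0.297 rows>= 2.4 j6 0.28 F [ 0.5  0.3 -0.1] w 51.3
```

Call:
apply_moves(
  rows=[
    {"hand": 0.2,"delta_pos": [0,0,0],"yaw": -0.297},
    {"hand": 0.2,"delta_pos": [0,0,0],"yaw": -0.297},
    {"hand": 0.2,"delta_pos": [0,0,0],"yaw": -0.297},
    {"hand": 0.2,"delta_pos": [0,0,0],"yaw": -0.297},
    {"hand": 0.2,"delta_pos": [0,0,0],"yaw": -0.297},
    {"hand": 0.2,"delta_pos": [0,0,0],"yaw": -0.297},
  ],
)

```text
clock: 4.15
position: [444.6, 139.7, 170.2]
ee_rot: [0.879, -0.478, 0.0, -0.0]
contact_force: [-0.0, -0.1, -0.7]
gripper_width: 51.2
grasp_force: 0.0
```

```bash
python3 plan.py 'plan(444.3,139.1,45,2.152)'
```

```text
pos [444.6 139.7 170.2] a0 -0.996 delta [  0.4   0.6 125.2] yaw -0.006 rows>= 3.0 j6 0.28 F [-0.  -0.1 -0.7] w 51.2
```

Descend, close, and check.

Call:
apply_moves(
  rows=[
    {"hand": 0.2,"delta_pos": [0,0.5,30],"yaw": 0},
    {"hand": 0.2,"delta_pos": [0,0.5,60],"yaw": 0},
    {"hand": 0.2,"delta_pos": [0,0.5,90],"yaw": 0},
    {"hand": 0.2,"delta_pos": [0,0.5,110],"yaw": 0},
    {"hand": 0.2,"delta_pos": [0,0.5,125],"yaw": 0},
    {"hand": 0.2,"delta_pos": [0,0.5,125],"yaw": 0},
    {"hand": -0.3,"delta_pos": [0,0.5,125],"yaw": 0},
    {"hand": -1,"delta_pos": [0,0.5,125],"yaw": 0},
    {"hand": -1,"delta_pos": [0,0.5,125],"yaw": 0},
    {"hand": -1,"delta_pos": [0,0.5,125],"yaw": 0},
    {"hand": -1,"delta_pos": [0,0.5,125],"yaw": 0},
    {"hand": -1,"delta_pos": [0,0.5,125],"yaw": 0},
  ],
)

```text
clock: 5.15
position: [444.8, 140.4, 46.2]
ee_rot: [0.879, -0.477, 0.001, -0.001]
contact_force: [-0.8, -1.2, 5.2]
gripper_width: 18.2
grasp_force: 62.8
```

Call:
apply_moves(
  rows=[
    {"hand": -1,"delta_pos": [0,0,-15],"yaw": 0},
    {"hand": -1,"delta_pos": [0,0,-40],"yaw": 0},
    {"hand": -1,"delta_pos": [0,0,-70],"yaw": 0},
    {"hand": -1,"delta_pos": [0,0,-100],"yaw": 0},
    {"hand": -1,"delta_pos": [0,0,-125],"yaw": 0},
    {"hand": -1,"delta_pos": [0,0,-125],"yaw": 0},
    {"hand": -1,"delta_pos": [0,0,-125],"yaw": 0},
    {"hand": -1,"delta_pos": [0,0,-125],"yaw": 0},
  ],
)

```text
clock: 5.82
position: [443.2, 139.5, 169.4]
ee_rot: [0.879, -0.477, -0.001, 0.001]
contact_force: [-0.5, -0.0, -2.8]
gripper_width: 18.2
grasp_force: 62.0
```

```bash
python3 plan.py 'bay("h",1,170)'
```

```text
pos [443.2 139.5 169.4] a0 -0.994 delta [-148.2 -152.4   -0.8] yaw -0.807 rows>= 6.5 j6 0.77 F [-0.5 -0.  -2.8] w 18.2
```

Call:
apply_moves(
  rows=[
    {"hand": -1,"delta_pos": [-20,-20,0],"yaw": -0.1},
    {"hand": -1,"delta_pos": [-40,-40,0],"yaw": -0.2},
    {"hand": -1,"delta_pos": [-60,-61,0],"yaw": -0.3},
    {"hand": -1,"delta_pos": [-80,-82,0],"yaw": -0.42},
    {"hand": -1,"delta_pos": [-100,-103,0],"yaw": -0.54},
    {"hand": -1,"delta_pos": [-120,-124,0],"yaw": -0.66},
    {"hand": -1,"delta_pos": [-138,-142,0],"yaw": -0.76},
    {"hand": -1,"delta_pos": [-148.2,-152.4,0],"yaw": -0.807},
    {"hand": -1,"delta_pos": [-148.2,-152.4,0],"yaw": -0.807},
    {"hand": -1,"delta_pos": [-148.2,-152.4,0],"yaw": -0.807},
    {"hand": -1,"delta_pos": [-148.2,-152.4,0],"yaw": -0.807},
    {"hand": -1,"delta_pos": [-148.2,-152.4,0],"yaw": -0.807},
  ],
)

```text
clock: 6.82
position: [490.5, 346.0, 169.3]
ee_rot: [0.996, -0.094, -0.001, 0.001]
contact_force: [0.2, -0.7, -0.8]
gripper_width: 18.3
grasp_force: 61.9
```

```bash
python3 plan.py 'bay("h",1,51.5)'
```

```text
pos [490.5 346.  169.3] a0 -0.188 delta [ -0.3  -1.  117.8] yaw -0.001 rows>= 2.8 j6 0.77 F [ 0.2 -0.7 -0.8] w 18.3
```

Call:
apply_moves(
  rows=[
    {"hand": -1,"delta_pos": [0,-1,30],"yaw": 0},
    {"hand": -1,"delta_pos": [0,-1,60],"yaw": 0},
    {"hand": -1,"delta_pos": [0,-1,85],"yaw": 0},
    {"hand": -1,"delta_pos": [0,-1,102],"yaw": 0},
    {"hand": -1,"delta_pos": [0,-1,110],"yaw": 0},
    {"hand": -1,"delta_pos": [0,-1,114],"yaw": 0},
    {"hand": -1,"delta_pos": [0,-1,116],"yaw": 0},
    {"hand": -1,"delta_pos": [0,-1,117],"yaw": 0},
    {"hand": -1,"delta_pos": [0,-1,117.5],"yaw": 0},
    {"hand": -1,"delta_pos": [0,-1,117.5],"yaw": 0},
    {"hand": -1,"delta_pos": [0,-1,117.5],"yaw": 0},
  ],
)

```text
clock: 7.73
position: [491.5, 348.7, 53.6]
ee_rot: [0.996, -0.093, 0.001, -0.001]
contact_force: [0.3, -0.5, -1.4]
gripper_width: 18.2
grasp_force: 61.9
```

Call:
apply_moves(
  rows=[
    {"hand": -1,"delta_pos": [0,0,0.5],"yaw": 0},
    {"hand": -1,"delta_pos": [0,0,1],"yaw": 0},
    {"hand": -1,"delta_pos": [0,0,1.5],"yaw": 0},
    {"hand": -1,"delta_pos": [0,0,1.5],"yaw": 0},
  ],
)

```text
clock: 8.07
position: [491.3, 348.4, 51.3]
ee_rot: [0.996, -0.093, 0.0, -0.0]
contact_force: [0.7, -0.7, 1.0]
gripper_width: 18.0
grasp_force: 62.0
```

Call:
apply_moves(
  rows=[
    {"hand": -1,"delta_pos": [0,0,0.3],"yaw": 0},
    {"hand": -1,"delta_pos": [0,0,0.6],"yaw": 0},
    {"hand": -1,"delta_pos": [0,0,0.6],"yaw": 0},
    {"hand": -1,"delta_pos": [0,0,0.6],"yaw": 0},
  ],
)

```text
clock: 8.4
position: [491.3, 348.3, 51.3]
ee_rot: [0.996, -0.093, 0.0, -0.0]
contact_force: [-2.1, -1.0, 5.3]
gripper_width: 18.3
grasp_force: 62.8
```

Contact is confirmed. Release and rise.

Call:
apply_moves(
  rows=[
    {"hand": -0.4,"delta_pos": [0,0,0],"yaw": 0},
    {"hand": -0.1,"delta_pos": [0,0,0],"yaw": 0},
    {"hand": -0.1,"delta_pos": [0,0,0],"yaw": 0},
    {"hand": -0.1,"delta_pos": [0,0,0],"yaw": 0},
    {"hand": -0.1,"delta_pos": [0,0,-10],"yaw": 0},
    {"hand": -0.1,"delta_pos": [0,0,-30],"yaw": 0},
    {"hand": -0.1,"delta_pos": [0,0,-60],"yaw": 0},
    {"hand": -0.1,"delta_pos": [0,0,-90],"yaw": 0},
    {"hand": -0.1,"delta_pos": [0,0,-120],"yaw": 0},
    {"hand": -0.1,"delta_pos": [0,0,-120],"yaw": 0},
    {"hand": -0.1,"delta_pos": [0,0,-120],"yaw": 0},
    {"hand": -0.1,"delta_pos": [0,0,-120],"yaw": 0},
  ],
)

```text
clock: 9.4
position: [490.8, 348.0, 170.6]
ee_rot: [0.996, -0.093, -0.0, -0.0]
contact_force: [-0.4, -0.3, -0.6]
gripper_width: 38.4
grasp_force: 0.0
```

```bash
python3 plan.py 'plan(432.2,-7.9,170,1.85)'; python3 - <<'E'
from h import *
c=imaging.get_image('side'); save(c,'s1.png',(130,300,170,390),3)
E
```

```text
pos [490.8 348.  170.6] a0 -0.187 delta [  8.6 360.6   0.5] yaw 1.105 rows>= 8.8 j6 0.3 F [-0.4 -0.3 -0.6] w 38.4
```

View pics/s1.png

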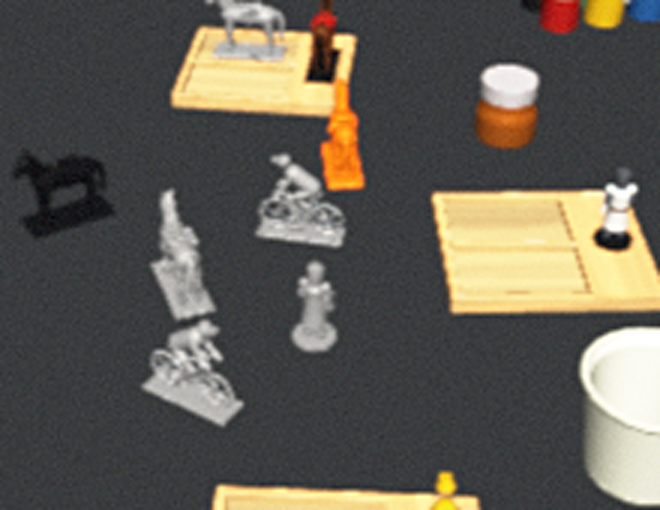

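The side crop shows the horse upright in the far bay at (248,35); nothing else has moved. On to the second horse.

Call:
apply_moves(
  rows=[
    {"hand": 0.2,"delta_pos": [1,38,0],"yaw": 0.12},
    {"hand": 0.2,"delta_pos": [2,76,0],"yaw": 0.24},
    {"hand": 0.2,"delta_pos": [3,114,0],"yaw": 0.36},
    {"hand": 0.2,"delta_pos": [4,152,0],"yaw": 0.48},
    {"hand": 0.2,"delta_pos": [5,190,0],"yaw": 0.6},
    {"hand": 0.2,"delta_pos": [6,228,0],"yaw": 0.72},
    {"hand": 0.2,"delta_pos": [7,266,0],"yaw": 0.84},
    {"hand": 0.2,"delta_pos": [8,304,0],"yaw": 0.96},
    {"hand": 0.2,"delta_pos": [8.6,340,0],"yaw": 1.07},
    {"hand": 0.2,"delta_pos": [8.6,360.6,0],"yaw": 1.105},
    {"hand": 0.2,"delta_pos": [8.6,360.6,0],"yaw": 1.105},
    {"hand": 0.2,"delta_pos": [8.6,360.6,0],"yaw": 1.105},
  ],
)

```text
clock: 10.45
position: [431.9, -8.7, 169.7]
ee_rot: [0.798, -0.603, -0.001, 0.001]
contact_force: [0.4, 0.0, 0.0]
gripper_width: 51.6
grasp_force: 0.0
```

Call:
apply_moves(
  rows=[
    {"hand": 0.2,"delta_pos": [0,0,0],"yaw": 0},
    {"hand": 0.2,"delta_pos": [0,0,0],"yaw": 0},
  ],
)

```text
clock: 10.62
position: [432.9, -7.0, 170.1]
ee_rot: [0.799, -0.601, -0.0, 0.0]
contact_force: [-0.5, 1.0, -0.4]
gripper_width: 51.1
grasp_force: 0.0
```

```bash
python3 plan.py 'plan(432.2,-7.9,45,1.85)'
```

```text
pos [432.9  -7.  170.1] a0 -1.29 delta [  0.7   0.8 125.1] yaw 0.001 rows>= 3.0 j6 0.3 F [-0.5  1.  -0.4] w 51.1
```

Call:
apply_moves(
  rows=[
    {"hand": 0.2,"delta_pos": [0.5,0.5,30],"yaw": 0},
    {"hand": 0.2,"delta_pos": [0.5,0.5,60],"yaw": 0},
    {"hand": 0.2,"delta_pos": [0.5,0.5,90],"yaw": 0},
    {"hand": 0.2,"delta_pos": [0.5,0.5,110],"yaw": 0},
    {"hand": 0.2,"delta_pos": [0.5,0.5,125],"yaw": 0},
    {"hand": 0.2,"delta_pos": [0.5,0.5,125],"yaw": 0},
    {"hand": -0.3,"delta_pos": [0.5,0.5,125],"yaw": 0},
    {"hand": -1,"delta_pos": [0.5,0.5,125],"yaw": 0},
    {"hand": -1,"delta_pos": [0.5,0.5,125],"yaw": 0},
    {"hand": -1,"delta_pos": [0.5,0.5,125],"yaw": 0},
    {"hand": -1,"delta_pos": [0.5,0.5,125],"yaw": 0},
    {"hand": -1,"delta_pos": [0.5,0.5,125],"yaw": 0},
  ],
)

```text
clock: 11.62
position: [433.1, -7.8, 46.5]
ee_rot: [0.799, -0.602, 0.001, -0.001]
contact_force: [-1.2, 3.1, 5.7]
gripper_width: 17.7
grasp_force: 62.6
```

Call:
apply_moves(
  rows=[
    {"hand": -1,"delta_pos": [0,0,0],"yaw": 0},
    {"hand": -1,"delta_pos": [0,0,-15],"yaw": 0},
    {"hand": -1,"delta_pos": [0,0,-40],"yaw": 0},
    {"hand": -1,"delta_pos": [0,0,-70],"yaw": 0},
    {"hand": -1,"delta_pos": [0,0,-100],"yaw": 0},
    {"hand": -1,"delta_pos": [0,0,-125],"yaw": 0},
    {"hand": -1,"delta_pos": [0,0,-125],"yaw": 0},
    {"hand": -1,"delta_pos": [0,0,-125],"yaw": 0},
    {"hand": -1,"delta_pos": [0,0,-125],"yaw": 0},
  ],
)

```text
clock: 12.37
position: [431.3, -8.6, 169.8]
ee_rot: [0.798, -0.602, -0.001, 0.001]
contact_force: [0.0, 0.4, -2.2]
gripper_width: 18.0
grasp_force: 61.8
```

```bash
python3 plan.py 'bay("h",-1,170)'
```

```text
pos [431.3  -8.6 169.8] a0 -1.293 delta [-268.4 -125.5   -0.3] yaw -1.105 rows>= 8.8 j6 0.85 F [ 0.   0.4 -2.2] w 18.0
```

Call:
apply_moves(
  rows=[
    {"hand": -1,"delta_pos": [-27,-12.5,0],"yaw": -0.11},
    {"hand": -1,"delta_pos": [-54,-25,0],"yaw": -0.22},
    {"hand": -1,"delta_pos": [-83,-38.5,0],"yaw": -0.34},
    {"hand": -1,"delta_pos": [-112,-52,0],"yaw": -0.46},
    {"hand": -1,"delta_pos": [-141,-66,0],"yaw": -0.58},
    {"hand": -1,"delta_pos": [-170,-79.5,0],"yaw": -0.7},
    {"hand": -1,"delta_pos": [-199,-93,0],"yaw": -0.82},
    {"hand": -1,"delta_pos": [-228,-106.5,0],"yaw": -0.94},
    {"hand": -1,"delta_pos": [-253,-118,0],"yaw": -1.04},
    {"hand": -1,"delta_pos": [-268.4,-125.5,0],"yaw": -1.105},
    {"hand": -1,"delta_pos": [-268.4,-125.5,0],"yaw": -1.105},
    {"hand": -1,"delta_pos": [-268.4,-125.5,0],"yaw": -1.105},
  ],
)

```text
clock: 13.37
position: [478.1, 284.2, 168.1]
ee_rot: [0.996, -0.093, -0.002, 0.002]
contact_force: [-0.1, -0.1, -1.1]
gripper_width: 18.2
grasp_force: 61.8
```

Call:
apply_moves(
  rows=[
    {"hand": -1,"delta_pos": [0,0,0],"yaw": 0},
    {"hand": -1,"delta_pos": [0,0,0],"yaw": 0},
    {"hand": -1,"delta_pos": [0,0,0],"yaw": 0},
  ],
)

```text
clock: 13.62
position: [478.8, 283.2, 170.2]
ee_rot: [0.996, -0.094, -0.0, 0.0]
contact_force: [0.1, 0.0, -1.2]
gripper_width: 17.2
grasp_force: 61.8
```

```bash
python3 plan.py 'bay("h",-1,51.5)'
```

```text
pos [478.8 283.2 170.2] a0 -0.188 delta [ -0.5  -0.8 118.7] yaw -0.001 rows>= 2.8 j6 0.85 F [ 0.1  0.  -1.2] w 17.2
```

Call:
apply_moves(
  rows=[
    {"hand": -1,"delta_pos": [0,-1,30],"yaw": 0},
    {"hand": -1,"delta_pos": [0,-1,60],"yaw": 0},
    {"hand": -1,"delta_pos": [0,-1,85],"yaw": 0},
    {"hand": -1,"delta_pos": [0,-1,102],"yaw": 0},
    {"hand": -1,"delta_pos": [0,-1,110],"yaw": 0},
    {"hand": -1,"delta_pos": [0,-1,114],"yaw": 0},
    {"hand": -1,"delta_pos": [0,-1,116],"yaw": 0},
    {"hand": -1,"delta_pos": [0,-1,117],"yaw": 0},
    {"hand": -1,"delta_pos": [0,-1,117.5],"yaw": 0},
    {"hand": -1,"delta_pos": [0,-1,118],"yaw": 0},
    {"hand": -1,"delta_pos": [0,-1,118],"yaw": 0},
    {"hand": -1,"delta_pos": [0,-1,118],"yaw": 0},
  ],
)

```text
clock: 14.62
position: [479.5, 285.6, 53.1]
ee_rot: [0.996, -0.093, 0.0, -0.0]
contact_force: [-0.0, 1.2, -1.4]
gripper_width: 18.4
grasp_force: 61.8
```

Call:
apply_moves(
  rows=[
    {"hand": -1,"delta_pos": [0,0,0.2],"yaw": 0},
    {"hand": -1,"delta_pos": [0,0,0.5],"yaw": 0},
    {"hand": -1,"delta_pos": [0,0,0.5],"yaw": 0},
    {"hand": -1,"delta_pos": [0,0,0.5],"yaw": 0},
  ],
)

```text
clock: 14.95
position: [479.3, 285.3, 52.0]
ee_rot: [0.996, -0.093, -0.0, 0.0]
contact_force: [-0.1, 0.7, -1.0]
gripper_width: 17.5
grasp_force: 61.8
```

Call:
apply_moves(
  rows=[
    {"hand": -1,"delta_pos": [0,0,0.3],"yaw": 0},
    {"hand": -1,"delta_pos": [0,0,0.6],"yaw": 0},
    {"hand": -1,"delta_pos": [0,0,0.9],"yaw": 0},
    {"hand": -1,"delta_pos": [0,0,0.9],"yaw": 0},
    {"hand": -1,"delta_pos": [0,0,0.9],"yaw": 0},
  ],
)

```text
clock: 15.37
position: [479.3, 285.3, 51.6]
ee_rot: [0.996, -0.093, 0.0, -0.0]
contact_force: [-2.4, -1.0, 4.1]
gripper_width: 17.9
grasp_force: 62.5
```

Contact. Release, rise, and plan to the first cyclist (grip at x = -1).

Call:
apply_moves(
  rows=[
    {"hand": -0.4,"delta_pos": [0,0,0],"yaw": 0},
    {"hand": -0.1,"delta_pos": [0,0,0],"yaw": 0},
    {"hand": -0.1,"delta_pos": [0,0,0],"yaw": 0},
    {"hand": -0.1,"delta_pos": [0,0,0],"yaw": 0},
    {"hand": -0.1,"delta_pos": [0,0,-10],"yaw": 0},
    {"hand": -0.1,"delta_pos": [0,0,-30],"yaw": 0},
    {"hand": -0.1,"delta_pos": [0,0,-60],"yaw": 0},
    {"hand": -0.1,"delta_pos": [0,0,-90],"yaw": 0},
    {"hand": -0.1,"delta_pos": [0,0,-120],"yaw": 0},
    {"hand": -0.1,"delta_pos": [0,0,-120],"yaw": 0},
    {"hand": -0.1,"delta_pos": [0,0,-120],"yaw": 0},
    {"hand": -0.1,"delta_pos": [0,0,-120],"yaw": 0},
  ],
)

```text
clock: 16.37
position: [478.9, 285.0, 171.3]
ee_rot: [0.996, -0.093, -0.0, -0.0]
contact_force: [-0.7, -0.1, -0.3]
gripper_width: 38.4
grasp_force: 0.0
```

```bash
python3 plan.py 'plan(522.1,55.7,170,2.852)'
```

```text
pos [478.9 285.  171.3] a0 -0.187 delta [ 85.2 217.3   1.2] yaw 0.103 rows>= 5.6 j6 1.17 F [-0.7 -0.1 -0.3] w 38.4
```

Call:
apply_moves(
  rows=[
    {"hand": 0.2,"delta_pos": [13,33,0],"yaw": 0.02},
    {"hand": 0.2,"delta_pos": [27,69,0],"yaw": 0.04},
    {"hand": 0.2,"delta_pos": [42,107,0],"yaw": 0.06},
    {"hand": 0.2,"delta_pos": [57,145,1],"yaw": 0.08},
    {"hand": 0.2,"delta_pos": [71,181,1],"yaw": 0.1},
    {"hand": 0.2,"delta_pos": [85.2,217.3,1.2],"yaw": 0.103},
    {"hand": 0.2,"delta_pos": [85.2,217.3,1.2],"yaw": 0.103},
    {"hand": 0.2,"delta_pos": [85.2,217.3,1.2],"yaw": 0.103},
    {"hand": 0.2,"delta_pos": [85.2,217.3,1.2],"yaw": 0.103},
    {"hand": 0.2,"delta_pos": [85.2,217.3,1.2],"yaw": 0.103},
    {"hand": 0.2,"delta_pos": [85.2,217.3,1.2],"yaw": 0.103},
  ],
)

```text
clock: 17.28
position: [522.4, 57.1, 169.6]
ee_rot: [0.99, -0.143, -0.0, 0.0]
contact_force: [0.3, 0.2, -0.8]
gripper_width: 51.5
grasp_force: 0.0
```

```bash
python3 plan.py 'plan(522.1,55.7,52,2.852)'
```

```text
pos [522.4  57.1 169.6] a0 -0.288 delta [  0.2   1.4 117.6] yaw 0.002 rows>= 2.8 j6 1.17 F [ 0.3  0.2 -0.8] w 51.5
```

Call:
apply_moves(
  rows=[
    {"hand": 0.2,"delta_pos": [0,1,30],"yaw": 0},
    {"hand": 0.2,"delta_pos": [0,1,60],"yaw": 0},
    {"hand": 0.2,"delta_pos": [0,1,88],"yaw": 0},
    {"hand": 0.2,"delta_pos": [0,1,107],"yaw": 0},
    {"hand": 0.2,"delta_pos": [0,1,117.5],"yaw": 0},
    {"hand": 0.2,"delta_pos": [0,1,117.5],"yaw": 0},
    {"hand": -0.3,"delta_pos": [0,1,117.5],"yaw": 0},
    {"hand": -1,"delta_pos": [0,1,117.5],"yaw": 0},
    {"hand": -1,"delta_pos": [0,1,117.5],"yaw": 0},
    {"hand": -1,"delta_pos": [0,1,117.5],"yaw": 0},
    {"hand": -1,"delta_pos": [0,1,117.5],"yaw": 0},
    {"hand": -1,"delta_pos": [0,1,117.5],"yaw": 0},
  ],
)

```text
clock: 18.28
position: [523.2, 55.5, 53.7]
ee_rot: [0.99, -0.144, 0.001, -0.001]
contact_force: [-1.0, 1.8, 5.7]
gripper_width: 13.8
grasp_force: 59.3
```

Call:
apply_moves(
  rows=[
    {"hand": -1,"delta_pos": [0,0,0],"yaw": 0},
    {"hand": -1,"delta_pos": [0,0,-15],"yaw": 0},
    {"hand": -1,"delta_pos": [0,0,-40],"yaw": 0},
    {"hand": -1,"delta_pos": [0,0,-70],"yaw": 0},
    {"hand": -1,"delta_pos": [0,0,-100],"yaw": 0},
    {"hand": -1,"delta_pos": [0,0,-120],"yaw": 0},
    {"hand": -1,"delta_pos": [0,0,-120],"yaw": 0},
    {"hand": -1,"delta_pos": [0,0,-120],"yaw": 0},
    {"hand": -1,"delta_pos": [0,0,-120],"yaw": 0},
  ],
)

```text
clock: 19.03
position: [521.4, 54.7, 171.5]
ee_rot: [0.989, -0.145, -0.001, 0.0]
contact_force: [0.3, -0.4, -0.8]
gripper_width: 14.4
grasp_force: 58.5
```

```bash
python3 plan.py 'bay("c",-1,170)'
```

```text
pos [521.4  54.7 171.5] a0 -0.29 delta [ 80.6 364.6   1.6] yaw -0.165 rows>= 9.0 j6 2.02 F [ 0.3 -0.4 -0.8] w 14.4
```

Call:
apply_moves(
  rows=[
    {"hand": -1,"delta_pos": [6,28,0],"yaw": -0.02},
    {"hand": -1,"delta_pos": [14,65,0],"yaw": -0.04},
    {"hand": -1,"delta_pos": [23,104,0],"yaw": -0.06},
    {"hand": -1,"delta_pos": [32,143,0],"yaw": -0.08},
    {"hand": -1,"delta_pos": [40,182,0],"yaw": -0.1},
    {"hand": -1,"delta_pos": [49,221,0],"yaw": -0.12},
    {"hand": -1,"delta_pos": [57,260,0],"yaw": -0.14},
    {"hand": -1,"delta_pos": [66,299,0],"yaw": -0.165},
    {"hand": -1,"delta_pos": [74,335,0],"yaw": -0.165},
    {"hand": -1,"delta_pos": [80.6,364.6,1.5],"yaw": -0.165},
    {"hand": -1,"delta_pos": [80.6,364.6,1.5],"yaw": -0.165},
    {"hand": -1,"delta_pos": [80.6,364.6,1.5],"yaw": -0.165},
  ],
)

```text
clock: 20.03
position: [493.8, -318.6, 168.3]
ee_rot: [0.998, -0.064, -0.002, -0.001]
contact_force: [-0.3, 0.9, -1.1]
gripper_width: 13.9
grasp_force: 58.7
```

Call:
apply_moves(
  rows=[
    {"hand": -1,"delta_pos": [0,0,0],"yaw": 0},
    {"hand": -1,"delta_pos": [0,0,0],"yaw": 0},
    {"hand": -1,"delta_pos": [0,0,0],"yaw": 0},
  ],
)

```text
clock: 20.28
position: [495.5, -316.2, 170.6]
ee_rot: [0.998, -0.061, -0.0, -0.0]
contact_force: [-0.4, 0.8, 0.4]
gripper_width: 13.9
grasp_force: 58.7
```

```bash
python3 plan.py 'bay("c",-1,58.5)'
```

```text
pos [ 495.5 -316.2  170.6] a0 -0.123 delta [ -1.    1.7 112.1] yaw 0.002 rows>= 2.7 j6 2.02 F [-0.4  0.8  0.4] w 13.9
```

Call:
apply_moves(
  rows=[
    {"hand": -1,"delta_pos": [-1,1.5,30],"yaw": 0},
    {"hand": -1,"delta_pos": [-1,1.5,60],"yaw": 0},
    {"hand": -1,"delta_pos": [-1,1.5,80],"yaw": 0},
    {"hand": -1,"delta_pos": [-1,1.5,96],"yaw": 0},
    {"hand": -1,"delta_pos": [-1,1.5,104],"yaw": 0},
    {"hand": -1,"delta_pos": [-1,1.5,108],"yaw": 0},
    {"hand": -1,"delta_pos": [-1,1.5,110],"yaw": 0},
    {"hand": -1,"delta_pos": [-1,1.5,111],"yaw": 0},
    {"hand": -1,"delta_pos": [-1,1.5,111.5],"yaw": 0},
    {"hand": -1,"delta_pos": [-1,1.5,112],"yaw": 0},
    {"hand": -1,"delta_pos": [-1,1.5,112],"yaw": 0},
    {"hand": -1,"delta_pos": [-1,1.5,112],"yaw": 0},
  ],
)

```text
clock: 21.28
position: [494.4, -318.9, 59.5]
ee_rot: [0.998, -0.062, 0.001, 0.0]
contact_force: [-0.6, -0.1, -0.5]
gripper_width: 14.2
grasp_force: 58.8
```

Call:
apply_moves(
  rows=[
    {"hand": -1,"delta_pos": [0,0,0.3],"yaw": 0},
    {"hand": -1,"delta_pos": [0,0,0.5],"yaw": 0},
    {"hand": -1,"delta_pos": [0,0,0.5],"yaw": 0},
    {"hand": -1,"delta_pos": [0,0,0.5],"yaw": 0},
  ],
)

```text
clock: 21.62
position: [494.3, -318.9, 58.7]
ee_rot: [0.998, -0.062, 0.0, 0.0]
contact_force: [-1.2, 0.2, 1.4]
gripper_width: 13.6
grasp_force: 59.1
```

Call:
apply_moves(
  rows=[
    {"hand": -1,"delta_pos": [0,0,0.3],"yaw": 0},
    {"hand": -1,"delta_pos": [0,0,0.5],"yaw": 0},
    {"hand": -1,"delta_pos": [0,0,0.5],"yaw": 0},
    {"hand": -1,"delta_pos": [0,0,0.5],"yaw": 0},
  ],
)

```text
clock: 21.95
position: [494.3, -318.9, 58.7]
ee_rot: [0.998, -0.062, 0.0, 0.0]
contact_force: [-2.4, 1.4, 4.8]
gripper_width: 14.2
grasp_force: 59.7
```

Call:
apply_moves(
  rows=[
    {"hand": -0.5,"delta_pos": [0,0,0],"yaw": 0},
    {"hand": -0.1,"delta_pos": [0,0,0],"yaw": 0},
    {"hand": -0.1,"delta_pos": [0,0,0],"yaw": 0},
    {"hand": -0.1,"delta_pos": [0,0,0],"yaw": 0},
    {"hand": -0.1,"delta_pos": [0,0,-10],"yaw": 0},
    {"hand": -0.1,"delta_pos": [0,0,-30],"yaw": 0},
    {"hand": -0.1,"delta_pos": [0,0,-60],"yaw": 0},
    {"hand": -0.1,"delta_pos": [0,0,-90],"yaw": 0},
    {"hand": -0.1,"delta_pos": [0,0,-115],"yaw": 0},
    {"hand": -0.1,"delta_pos": [0,0,-115],"yaw": 0},
    {"hand": -0.1,"delta_pos": [0,0,-115],"yaw": 0},
    {"hand": -0.1,"delta_pos": [0,0,-115],"yaw": 0},
  ],
)

```text
clock: 22.95
position: [493.7, -318.5, 172.8]
ee_rot: [0.998, -0.063, -0.0, -0.0]
contact_force: [-0.5, 0.1, -1.0]
gripper_width: 38.4
grasp_force: 0.0
```

```bash
python3 plan.py 'plan(438.9,-121.8,170,5.63)'
```

```text
pos [ 493.7 -318.5  172.8] a0 -0.125 delta [ -78.9 -188.3    3. ] yaw 0.528 rows>= 4.9 j6 1.19 F [-0.5  0.1 -1. ] w 38.4
```

Call:
apply_moves(
  rows=[
    {"hand": 0.2,"delta_pos": [-13,-31,0],"yaw": 0.1},
    {"hand": 0.2,"delta_pos": [-28,-67,1],"yaw": 0.2},
    {"hand": 0.2,"delta_pos": [-43,-103,1],"yaw": 0.32},
    {"hand": 0.2,"delta_pos": [-58,-139,2],"yaw": 0.43},
    {"hand": 0.2,"delta_pos": [-71,-170,3],"yaw": 0.528},
    {"hand": 0.2,"delta_pos": [-78.9,-188.3,3],"yaw": 0.528},
    {"hand": 0.2,"delta_pos": [-78.9,-188.3,3],"yaw": 0.528},
    {"hand": 0.2,"delta_pos": [-78.9,-188.3,3],"yaw": 0.528},
    {"hand": 0.2,"delta_pos": [-78.9,-188.3,3],"yaw": 0.528},
    {"hand": 0.2,"delta_pos": [-78.9,-188.3,3],"yaw": 0.528},
    {"hand": 0.2,"delta_pos": [-78.9,-188.3,3],"yaw": 0.528},
  ],
)

```text
clock: 23.87
position: [439.5, -122.9, 169.5]
ee_rot: [0.947, -0.321, -0.0, 0.0]
contact_force: [0.6, -1.3, -0.6]
gripper_width: 50.9
grasp_force: 0.0
```

```bash
python3 plan.py 'plan(438.9,-121.8,52,5.63)'; python3 - <<'E'
from h import *
import pickle
c=imaging.get_image('wrist'); pickle.dump(c,open('w2.pkl','wb')); print(proj(c,[[522,-68,4],[522,-68,62],[440,-122,3]]))
save(c,'w2.png',s=1.42)
E
```

```text
pos [ 439.5 -122.9  169.5] a0 -0.654 delta [ -1.1  -0.6 117.5] yaw -0.001 rows>= 2.8 j6 1.19 F [ 0.6 -1.3 -0.6] w 50.9
[[151.56973999 149.59345004]
 [165.67732946 119.9130397 ]
 [191.57142425 269.30937374]]
```

View pics/w2.png

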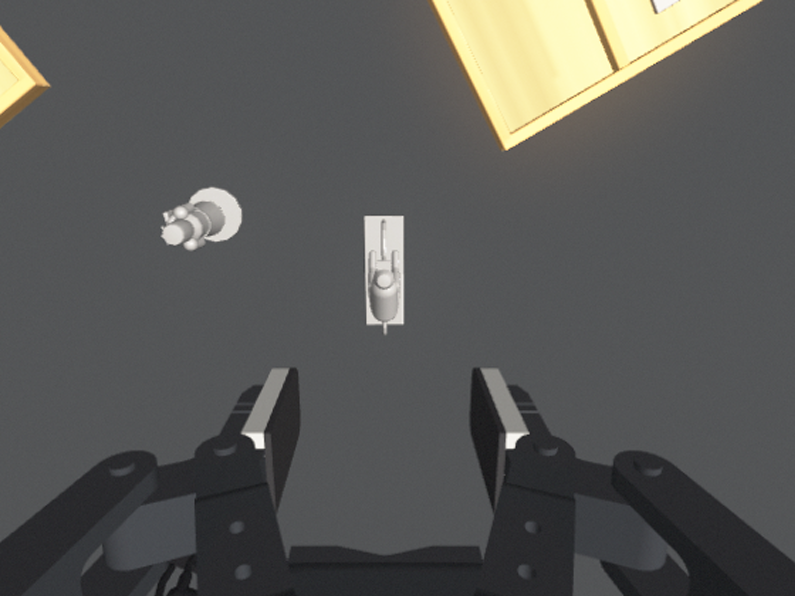

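The view shows the cyclist at (385,270) centred between the fingers and aligned with them. The knight is at (205,220), clear of the gripper. Grip it.

Call:
apply_moves(
  rows=[
    {"hand": 0.2,"delta_pos": [-1,-0.5,30],"yaw": 0},
    {"hand": 0.2,"delta_pos": [-1,-0.5,60],"yaw": 0},
    {"hand": 0.2,"delta_pos": [-1,-0.5,88],"yaw": 0},
    {"hand": 0.2,"delta_pos": [-1,-0.5,107],"yaw": 0},
    {"hand": 0.2,"delta_pos": [-1,-0.5,117.5],"yaw": 0},
    {"hand": 0.2,"delta_pos": [-1,-0.5,117.5],"yaw": 0},
    {"hand": -0.3,"delta_pos": [-1,-0.5,117.5],"yaw": 0},
    {"hand": -1,"delta_pos": [-1,-0.5,117.5],"yaw": 0},
    {"hand": -1,"delta_pos": [-1,-0.5,117.5],"yaw": 0},
    {"hand": -1,"delta_pos": [-1,-0.5,117.5],"yaw": 0},
    {"hand": -1,"delta_pos": [-1,-0.5,117.5],"yaw": 0},
    {"hand": -1,"delta_pos": [-1,-0.5,117.5],"yaw": 0},
  ],
)

```text
clock: 24.92
position: [439.7, -121.2, 53.3]
ee_rot: [0.947, -0.32, 0.001, -0.0]
contact_force: [0.3, -0.5, 4.7]
gripper_width: 13.8
grasp_force: 61.6
```

Call:
apply_moves(
  rows=[
    {"hand": -1,"delta_pos": [0,0,0],"yaw": 0},
    {"hand": -1,"delta_pos": [0,0,-15],"yaw": 0},
    {"hand": -1,"delta_pos": [0,0,-40],"yaw": 0},
    {"hand": -1,"delta_pos": [0,0,-70],"yaw": 0},
    {"hand": -1,"delta_pos": [0,0,-100],"yaw": 0},
    {"hand": -1,"delta_pos": [0,0,-120],"yaw": 0},
    {"hand": -1,"delta_pos": [0,0,-120],"yaw": 0},
    {"hand": -1,"delta_pos": [0,0,-120],"yaw": 0},
    {"hand": -1,"delta_pos": [0,0,-120],"yaw": 0},
  ],
)

```text
clock: 25.67
position: [437.8, -121.0, 171.5]
ee_rot: [0.947, -0.321, -0.001, 0.0]
contact_force: [0.4, -0.0, -0.4]
gripper_width: 13.9
grasp_force: 61.1
```

```bash
python3 plan.py 'bay("c",1,170)'; python3 - <<'E'
from h import *
import pickle
c=pickle.load(open('w2.pkl','rb')); save(c,'k2.png',(115,185,95,190),6)
E
```

```text
pos [ 437.8 -121.   171.5] a0 -0.653 delta [132.1  66.7   1.3] yaw -0.528 rows>= 4.2 j6 1.91 F [ 0.4 -0.  -0.4] w 13.9
```

View pics/k2.png

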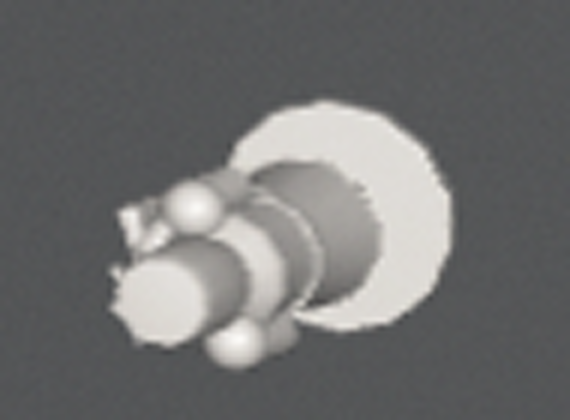

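The knight crop shows shoulder balls at (195,207) and (238,342) and the shield edge at (125,230). The shoulder line gives his y axis.

Call:
apply_moves(
  rows=[
    {"hand": -1,"delta_pos": [20,10,0],"yaw": -0.09},
    {"hand": -1,"delta_pos": [48,24,0],"yaw": -0.2},
    {"hand": -1,"delta_pos": [78,39,0],"yaw": -0.32},
    {"hand": -1,"delta_pos": [105,53,1],"yaw": -0.43},
    {"hand": -1,"delta_pos": [125,63,1],"yaw": -0.51},
    {"hand": -1,"delta_pos": [132.1,66.7,1],"yaw": -0.528},
    {"hand": -1,"delta_pos": [132.1,66.7,1],"yaw": -0.528},
    {"hand": -1,"delta_pos": [132.1,66.7,1],"yaw": -0.528},
    {"hand": -1,"delta_pos": [132.1,66.7,1],"yaw": -0.528},
    {"hand": -1,"delta_pos": [132.1,66.7,1],"yaw": -0.528},
    {"hand": -1,"delta_pos": [132.1,66.7,1],"yaw": -0.528},
    {"hand": -1,"delta_pos": [132.1,66.7,1],"yaw": -0.528},
  ],
)

```text
clock: 26.67
position: [503.2, -253.7, 171.7]
ee_rot: [0.998, -0.062, 0.0, -0.0]
contact_force: [1.0, -1.0, -1.4]
gripper_width: 14.1
grasp_force: 61.1
```

```bash
python3 plan.py 'bay("c",1,58.3)'; python3 - <<'E'
from h import *
import pickle
c=pickle.load(open('w2.pkl','rb'))
f=lambda u,v,z:at(c,[115+(v+.5)/6-.5,95+(u+.5)/6-.5],z)[:2]
a,b=f(195,207,46),f(238,342,46); sh=f(125,230,45); base=f(342,215,4); print(a,b,np.linalg.norm(a-b),(a+b)/2,'head',f(165,303,62),'shield',sh,'base',base)
d=a-b; print('yaw mod pi',np.arctan2(d[1],d[0])-np.pi/2)
E
```

```text
pos [ 503.2 -253.7  171.7] a0 -0.124 delta [ -1.    0.7 113.4] yaw 0.001 rows>= 2.7 j6 1.91 F [ 1.  -1.  -1.4] w 14.1
[528.72197731 -72.36290058] [514.96805526 -65.59135289] 15.330499986112484 [521.84501629 -68.97712674] head [521.45843799 -69.32830113] shield [531.64850276 -64.08835281] base [521.72658085 -69.83196566]
yaw mod pi -2.0282937682339637
```

Call:
apply_moves(
  rows=[
    {"hand": -1,"delta_pos": [-1,0.5,30],"yaw": 0},
    {"hand": -1,"delta_pos": [-1,0.5,60],"yaw": 0},
    {"hand": -1,"delta_pos": [-1,0.5,82],"yaw": 0},
    {"hand": -1,"delta_pos": [-1,0.5,98],"yaw": 0},
    {"hand": -1,"delta_pos": [-1,0.5,106],"yaw": 0},
    {"hand": -1,"delta_pos": [-1,0.5,110],"yaw": 0},
    {"hand": -1,"delta_pos": [-1,0.5,111.5],"yaw": 0},
    {"hand": -1,"delta_pos": [-1,0.5,112.5],"yaw": 0},
    {"hand": -1,"delta_pos": [-1,0.5,113],"yaw": 0},
    {"hand": -1,"delta_pos": [-1,0.5,113],"yaw": 0},
    {"hand": -1,"delta_pos": [-1,0.5,113],"yaw": 0},
  ],
)

```text
clock: 27.58
position: [502.7, -254.8, 59.3]
ee_rot: [0.998, -0.062, 0.001, 0.0]
contact_force: [-0.1, 0.5, -0.6]
gripper_width: 14.1
grasp_force: 61.1
```

Call:
apply_moves(
  rows=[
    {"hand": -1,"delta_pos": [0,0,0.3],"yaw": 0},
    {"hand": -1,"delta_pos": [0,0,0.5],"yaw": 0},
    {"hand": -1,"delta_pos": [0,0,0.5],"yaw": 0},
    {"hand": -1,"delta_pos": [0,0,0.5],"yaw": 0},
  ],
)

```text
clock: 27.92
position: [502.5, -254.8, 58.4]
ee_rot: [0.998, -0.062, 0.0, 0.0]
contact_force: [-1.0, 0.1, 2.6]
gripper_width: 13.9
grasp_force: 61.5
```

Call:
apply_moves(
  rows=[
    {"hand": -0.5,"delta_pos": [0,0,0.2],"yaw": 0},
    {"hand": -0.1,"delta_pos": [0,0,0.2],"yaw": 0},
    {"hand": -0.1,"delta_pos": [0,0,0],"yaw": 0},
    {"hand": -0.1,"delta_pos": [0,0,0],"yaw": 0},
    {"hand": -0.1,"delta_pos": [0,0,-10],"yaw": 0},
    {"hand": -0.1,"delta_pos": [0,0,-30],"yaw": 0},
    {"hand": -0.1,"delta_pos": [0,0,-60],"yaw": 0},
    {"hand": -0.1,"delta_pos": [0,0,-90],"yaw": 0},
    {"hand": -0.1,"delta_pos": [0,0,-115],"yaw": 0},
    {"hand": -0.1,"delta_pos": [0,0,-115],"yaw": 0},
    {"hand": -0.1,"delta_pos": [0,0,-115],"yaw": 0},
    {"hand": -0.1,"delta_pos": [0,0,-115],"yaw": 0},
  ],
)

```text
clock: 28.92
position: [501.7, -254.5, 172.9]
ee_rot: [0.998, -0.063, -0.0, -0.0]
contact_force: [0.7, -0.7, -0.1]
gripper_width: 38.5
grasp_force: 0.0
```

```bash
python3 plan.py 'plan(521.8,-69.2,170,1.113)'
```

```text
pos [ 501.7 -254.5  172.9] a0 -0.125 delta [  -3.2 -186.4    3. ] yaw 1.904 rows>= 15.2 j6 -0.33 F [ 0.7 -0.7 -0.1] w 38.5
```

Call:
apply_moves(
  rows=[
    {"hand": 0.2,"delta_pos": [0,-20,0],"yaw": 0.12},
    {"hand": 0.2,"delta_pos": [-1,-40,0],"yaw": 0.24},
    {"hand": 0.2,"delta_pos": [-1,-60,0],"yaw": 0.36},
    {"hand": 0.2,"delta_pos": [-1,-80,0],"yaw": 0.48},
    {"hand": 0.2,"delta_pos": [-2,-100,0],"yaw": 0.6},
    {"hand": 0.2,"delta_pos": [-2,-120,0],"yaw": 0.72},
    {"hand": 0.2,"delta_pos": [-2,-140,0],"yaw": 0.84},
    {"hand": 0.2,"delta_pos": [-3,-160,0],"yaw": 0.96},
    {"hand": 0.2,"delta_pos": [-3.2,-175,0],"yaw": 1.08},
    {"hand": 0.2,"delta_pos": [-3.2,-186.4,3],"yaw": 1.2},
    {"hand": 0.2,"delta_pos": [-3.2,-186.4,3],"yaw": 1.3},
    {"hand": 0.2,"delta_pos": [-3.2,-186.4,3],"yaw": 1.3},
  ],
)

```text
clock: 29.92
position: [521.4, -68.7, 168.4]
ee_rot: [0.757, -0.654, -0.001, 0.001]
contact_force: [-0.3, 0.5, -0.2]
gripper_width: 51.3
grasp_force: 0.0
```

Call:
apply_moves(
  rows=[
    {"hand": 0.2,"delta_pos": [0,0,0],"yaw": 0.12},
    {"hand": 0.2,"delta_pos": [0,0,0],"yaw": 0.24},
    {"hand": 0.2,"delta_pos": [0,0,0],"yaw": 0.36},
    {"hand": 0.2,"delta_pos": [0,0,0],"yaw": 0.48},
    {"hand": 0.2,"delta_pos": [0,0,0],"yaw": 0.604},
    {"hand": 0.2,"delta_pos": [0,0,0],"yaw": 0.604},
    {"hand": 0.2,"delta_pos": [0,0,0],"yaw": 0.604},
    {"hand": 0.2,"delta_pos": [0,0,0],"yaw": 0.604},
    {"hand": 0.2,"delta_pos": [0,0,0],"yaw": 0.604},
  ],
)

```text
clock: 30.67
position: [522.1, -69.5, 169.6]
ee_rot: [-0.529, 0.849, 0.0, -0.0]
contact_force: [-0.2, 0.2, 0.4]
gripper_width: 51.4
grasp_force: 0.0
```

```bash
python3 plan.py 'plan(521.8,-69.2,43,1.113)'; python3 - <<'E'
from h import *
c=imaging.get_image('wrist'); save(c,'w3.png',(80,330,180,380),2.4)
E
```

```text
pos [522.1 -69.5 169.6] a0 -2.027 delta [ -0.2   0.4 126.6] yaw 0.002 rows>= 3.0 j6 -0.33 F [-0.2  0.2  0.4] w 51.4
```

View pics/w3.png

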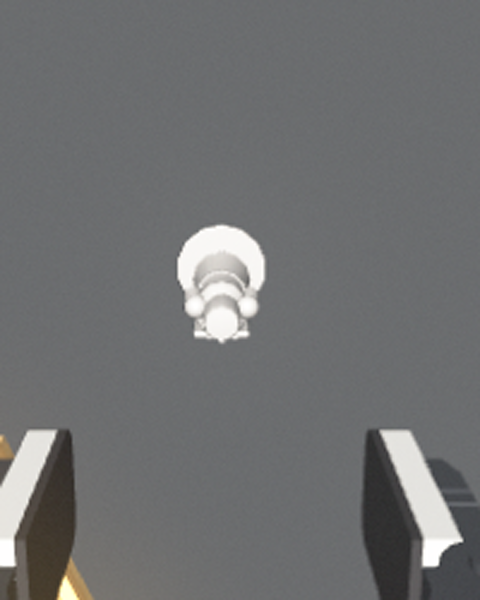

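The knight at (222,280) is symmetric between the fingers, with the shield narrower than the shoulders. Grip it.

Call:
apply_moves(
  rows=[
    {"hand": 0.2,"delta_pos": [1.5,0.4,30],"yaw": 0},
    {"hand": 0.2,"delta_pos": [1.5,0.4,60],"yaw": 0},
    {"hand": 0.2,"delta_pos": [1.5,0.4,92],"yaw": 0},
    {"hand": 0.2,"delta_pos": [1.5,0.4,112],"yaw": 0},
    {"hand": 0.2,"delta_pos": [1.5,0.4,126.5],"yaw": 0},
    {"hand": 0.2,"delta_pos": [1.5,0.4,126.5],"yaw": 0},
    {"hand": -0.3,"delta_pos": [1.5,0.4,126.5],"yaw": 0},
    {"hand": -1,"delta_pos": [1.5,0.4,126.5],"yaw": 0},
    {"hand": -1,"delta_pos": [1.5,0.4,126.5],"yaw": 0},
    {"hand": -1,"delta_pos": [1.5,0.4,126.5],"yaw": 0},
    {"hand": -1,"delta_pos": [1.5,0.4,126.5],"yaw": 0},
    {"hand": -1,"delta_pos": [1.5,0.4,126.5],"yaw": 0},
  ],
)

```text
clock: 31.72
position: [522.1, -70.4, 44.6]
ee_rot: [-0.528, 0.849, -0.001, 0.001]
contact_force: [-0.5, 0.8, 4.7]
gripper_width: 20.9
grasp_force: 59.1
```

Call:
apply_moves(
  rows=[
    {"hand": -1,"delta_pos": [0,0,0],"yaw": 0},
    {"hand": -1,"delta_pos": [0,0,-15],"yaw": 0},
    {"hand": -1,"delta_pos": [0,0,-40],"yaw": 0},
    {"hand": -1,"delta_pos": [0,0,-70],"yaw": 0},
    {"hand": -1,"delta_pos": [0,0,-100],"yaw": 0},
    {"hand": -1,"delta_pos": [0,0,-128],"yaw": 0},
    {"hand": -1,"delta_pos": [0,0,-128],"yaw": 0},
    {"hand": -1,"delta_pos": [0,0,-128],"yaw": 0},
    {"hand": -1,"delta_pos": [0,0,-128],"yaw": 0},
  ],
)

```text
clock: 32.47
position: [520.4, -70.5, 170.7]
ee_rot: [-0.528, 0.849, 0.001, -0.0]
contact_force: [-0.4, 0.6, -0.7]
gripper_width: 21.3
grasp_force: 58.7
```

```bash
python3 plan.py 'bay("k",-1,170)'
```

```text
pos [520.4 -70.5 170.7] a0 -2.029 delta [-118.3 -113.1    0.6] yaw 1.165 rows>= 9.3 j6 -1.6 F [-0.4  0.6 -0.7] w 21.3
```

Call:
apply_moves(
  rows=[
    {"hand": -1,"delta_pos": [-10,-10,0],"yaw": 0.1},
    {"hand": -1,"delta_pos": [-22,-21,0],"yaw": 0.22},
    {"hand": -1,"delta_pos": [-34,-33,0],"yaw": 0.34},
    {"hand": -1,"delta_pos": [-47,-45,0],"yaw": 0.46},
    {"hand": -1,"delta_pos": [-59,-56,0],"yaw": 0.58},
    {"hand": -1,"delta_pos": [-71,-68,0],"yaw": 0.7},
    {"hand": -1,"delta_pos": [-83,-80,0],"yaw": 0.82},
    {"hand": -1,"delta_pos": [-95,-91,0],"yaw": 0.94},
    {"hand": -1,"delta_pos": [-108,-103,0],"yaw": 1.06},
    {"hand": -1,"delta_pos": [-118.3,-113.1,0],"yaw": 1.165},
    {"hand": -1,"delta_pos": [-118.3,-113.1,0],"yaw": 1.165},
    {"hand": -1,"delta_pos": [-118.3,-113.1,0],"yaw": 1.165},
  ],
)

```text
clock: 33.47
position: [674.2, -14.3, 168.6]
ee_rot: [0.025, 1.0, -0.0, -0.002]
contact_force: [0.6, -0.6, -1.6]
gripper_width: 20.9
grasp_force: 58.7
```

Call:
apply_moves(
  rows=[
    {"hand": -1,"delta_pos": [0,0,0],"yaw": 0},
    {"hand": -1,"delta_pos": [0,0,0],"yaw": 0},
    {"hand": -1,"delta_pos": [0,0,0],"yaw": 0},
  ],
)

```text
clock: 33.72
position: [674.2, -14.8, 171.3]
ee_rot: [0.026, 1.0, -0.0, -0.0]
contact_force: [-0.6, -0.3, -0.6]
gripper_width: 20.8
grasp_force: 58.7
```

```bash
python3 plan.py 'bay("k",-1,49.6)'
```

```text
pos [674.2 -14.8 171.3] a0 3.09 delta [  0.    0.3 121.7] yaw 0.0 rows>= 2.9 j6 -1.6 F [-0.6 -0.3 -0.6] w 20.8
```

Call:
apply_moves(
  rows=[
    {"hand": -1,"delta_pos": [0,0,30],"yaw": 0},
    {"hand": -1,"delta_pos": [0,0,62],"yaw": 0},
    {"hand": -1,"delta_pos": [0,0,90],"yaw": 0},
    {"hand": -1,"delta_pos": [0,0,106],"yaw": 0},
    {"hand": -1,"delta_pos": [0,0,114],"yaw": 0},
    {"hand": -1,"delta_pos": [0,0,118],"yaw": 0},
    {"hand": -1,"delta_pos": [0,0,120],"yaw": 0},
    {"hand": -1,"delta_pos": [0,0,120.5],"yaw": 0},
    {"hand": -1,"delta_pos": [0,0,121],"yaw": 0},
    {"hand": -1,"delta_pos": [0,0,121],"yaw": 0},
    {"hand": -1,"delta_pos": [0,0,121],"yaw": 0},
  ],
)

```text
clock: 34.63
position: [675.5, -14.3, 51.5]
ee_rot: [0.026, 1.0, 0.0, 0.001]
contact_force: [-0.1, -0.3, 0.3]
gripper_width: 21.0
grasp_force: 58.8
```

Call:
apply_moves(
  rows=[
    {"hand": -1,"delta_pos": [0,0,0.3],"yaw": 0},
    {"hand": -1,"delta_pos": [0,0,0.5],"yaw": 0},
    {"hand": -1,"delta_pos": [0,0,0.5],"yaw": 0},
    {"hand": -1,"delta_pos": [0,0,0.5],"yaw": 0},
  ],
)

```text
clock: 34.97
position: [675.0, -14.5, 50.0]
ee_rot: [0.026, 1.0, -0.0, 0.0]
contact_force: [0.9, 0.2, -1.0]
gripper_width: 21.1
grasp_force: 58.8
```

Call:
apply_moves(
  rows=[
    {"hand": -1,"delta_pos": [0,0,0.3],"yaw": 0},
    {"hand": -1,"delta_pos": [0,0,0.6],"yaw": 0},
    {"hand": -1,"delta_pos": [0,0,0.9],"yaw": 0},
    {"hand": -1,"delta_pos": [0,0,0.9],"yaw": 0},
    {"hand": -1,"delta_pos": [0,0,0.9],"yaw": 0},
  ],
)

```text
clock: 35.38
position: [675.1, -14.4, 49.8]
ee_rot: [0.026, 1.0, -0.0, 0.0]
contact_force: [-2.7, 0.5, 5.4]
gripper_width: 20.7
grasp_force: 59.5
```

Call:
apply_moves(
  rows=[
    {"hand": -0.4,"delta_pos": [0,0,0],"yaw": 0},
    {"hand": -0.1,"delta_pos": [0,0,0],"yaw": 0},
    {"hand": -0.1,"delta_pos": [0,0,0],"yaw": 0},
    {"hand": -0.1,"delta_pos": [0,0,0],"yaw": 0},
    {"hand": -0.1,"delta_pos": [0,0,-10],"yaw": 0},
    {"hand": -0.1,"delta_pos": [0,0,-30],"yaw": 0},
    {"hand": -0.1,"delta_pos": [0,0,-60],"yaw": 0},
    {"hand": -0.1,"delta_pos": [0,0,-95],"yaw": 0},
    {"hand": -0.1,"delta_pos": [0,0,-130],"yaw": 0},
    {"hand": -0.1,"delta_pos": [0,0,-165],"yaw": 0},
    {"hand": -0.1,"delta_pos": [0,0,-200],"yaw": 0},
    {"hand": -0.1,"delta_pos": [0,0,-200],"yaw": 0},
  ],
)

```text
clock: 36.38
position: [678.5, -14.7, 259.7]
ee_rot: [0.026, 1.0, 0.0, 0.009]
contact_force: [0.9, -0.4, 1.2]
gripper_width: 38.6
grasp_force: 0.0
```

Call:
apply_moves(
  rows=[
    {"hand": -0.1,"delta_pos": [40,0,-20],"yaw": 0},
    {"hand": -0.1,"delta_pos": [80,0,-40],"yaw": 0},
    {"hand": -0.1,"delta_pos": [120,0,-60],"yaw": 0},
    {"hand": -0.1,"delta_pos": [160,0,-80],"yaw": 0},
    {"hand": -0.1,"delta_pos": [200,0,-100],"yaw": 0},
    {"hand": -0.1,"delta_pos": [240,0,-100],"yaw": 0},
    {"hand": -0.1,"delta_pos": [240,0,-100],"yaw": 0},
    {"hand": -0.1,"delta_pos": [240,0,-100],"yaw": 0},
    {"hand": -0.1,"delta_pos": [240,0,-100],"yaw": 0},
  ],
)

```text
clock: 37.13
position: [435.1, -1.9, 350.0]
ee_rot: [0.026, 1.0, 0.0, 0.001]
contact_force: [0.5, -0.5, 0.3]
gripper_width: 38.4
grasp_force: 0.0
```

```bash
python3 - <<'E'
from h import *
c=imaging.get_image('side'); save(c,'s2.png',(110,400,160,480),2)
c=imaging.get_image('top'); save(c,'t2.png',(80,290,90,470),2)
E
```

```text
(no output)
```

View pics/s2.png

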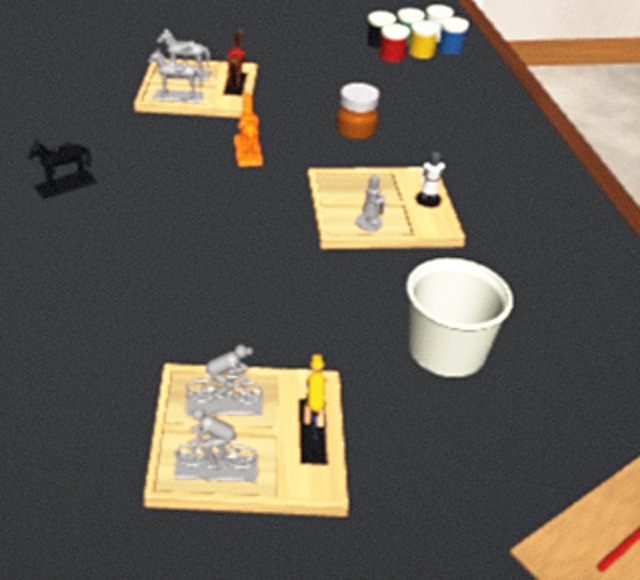

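View pics/t2.png

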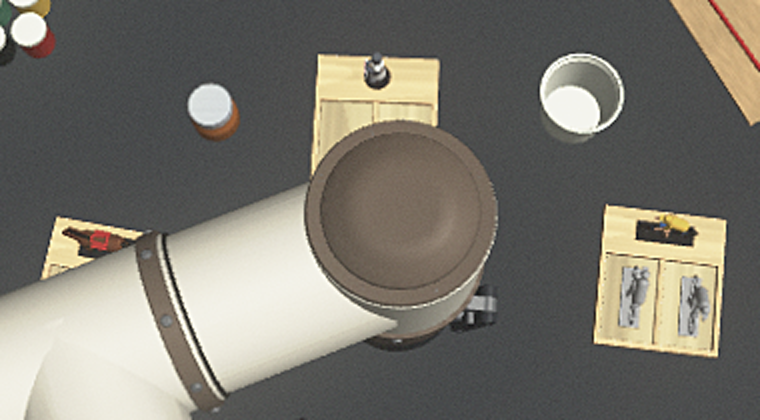

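The side view shows all five upright in their proper bays: horses at (180,70), the knight at (372,205) and cyclists at (225,385) and (215,450). The tub, jar and look-alikes have not moved. The top view confirms the cyclists; the arm hides the other castings there.

```bash
python3 -c "
from bench import workorder; print(workorder.job_done())"
```

```text
the job is handed in; nothing more can be done
None
```

The job is handed in: both horses, both cyclists and the knight stand upright, one to a bay, in the trays with their painted masters, with the tub, jar and look-alikes left where they were (about 37 s on the robot clock).

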